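# Park the cross-feed carriage under its clip-on spatter cover

## Task

Squeeze the two orange tabs together to unclip the grey spatter cover from the blue feed unit, lift it off and set it down upright on the black rubber mat. Turn the red knob clockwise until the carriage that it rides on has travelled fully to its far stop, away from the robot. Then pick the cover up by the black rib on its top, put it back over the knob and press it down until it is fully home and both tabs have clicked out, leaving the hammer, spray can and wire brush alone.

Things in the scene. Friction and masses are not known exactly. Their poses are not given: they have to be found in the camera images.
- feed_base: blue steel feed unit, fixed: base plate 180 x 84 mm, 6 mm thick. Origin at the centre of its underside, on the bench; x along its length, z up. Along both long sides, at y = +-26.5 to +-36 mm, runs an aluminium clip rail, its top 27 mm above the bench; at both ends, |x| = 66.5 to 74 mm, a lip 20 mm high. Rails and lips have sloped lead-ins
- cover_seat (a point): centre of the top of the base plate, 6 mm above the bench: the clipped-on cover stands here, length along the base's x, either way round, with 1.5 mm of play each way. The rails have an inner ledge (underside 17 mm above the bench) under which the tabs' hooks catch
- cover_rib: black rib on top of the cover, 56 mm long (its x), 10 mm thick (its y), 24 mm high; origin at its very centre, 72 mm above the cover's lower edge, over the cover's middle (78 mm above the bench when clipped on). Held by the rib and pressed straight down with about 10 to 15 N, the cover snaps on; the sprung tabs give way by themselves
- cover_mid (a point): middle of the grey spatter cover, half-way up its 60 mm hood (30 mm above its lower edge); axes as the rib's. The hood is rigid plastic, open below, 130 mm long (x), 50 mm wide (y), top flat at 60 mm, rib on top up to 84 mm; about 0.3 kg; it stands by itself on its lower edge
- tab_left_face (a point): middle of the outer face of the button of the orange snap tab on the cover's +y side, 53 mm above the cover's lower edge, 33 mm from the cover's middle plane; axes as the cover's; moves with the tab. The ribbed button is 28 mm wide (x), stands 38 to 68 mm above the lower edge and 8 mm proud of the wall: 66 mm over both tabs, 54 mm when fully squeezed
- tab_right_face (a point): the same on the right tab, on the cover's -y side
- tab_left_in (a joint): how far the left tab is squeezed in, m: 0 out (sprung), 0.006 fully in. Its hook is free of the ledge from 0.004 on. Spring 3 N at rest, 8 N fully in
- tab_right_in (a joint): the same for the right tab
- knob_grip (a point): on the axis of the red knob, at the height to grip it (48 mm above the bench). The grip is an upright bar 30 mm long, 10 mm thick, 33 to 59 mm above the bench; its long direction is this point's x axis. Hidden under the cover until that is off
- knob (a joint): turn of the red knob, rad, clockwise from above positive, 0 to 1.4 (far stop); starts at 0 to 0.25. At 0 the bar points 0.7 rad anticlockwise of the base's x axis, at 1.4 0.7 rad clockwise. Takes about 0.12 N m. The carriage under it moves 20 mm per rad along the base's +x (away from the robot): knob axis at x = -14 mm in the base's frame at 0, +14 mm at the far stop
- mat: black rubber mat with two thin yellow lines, 200 x 130 mm (x, y), 4 mm thick, fixed on the bench; origin at the centre of its underside. A place for the cover
- hammer: hammer with a wooden handle, 260 mm long, lying on the bench: leave alone
- spray: upright yellow spray can with a pale cap, 64 mm diameter, 160 mm high: leave alone
- wire_brush: wire brush with a wooden handle and flat grey head, 200 mm long, lying on the bench: leave alone
Not all that is in view belongs to the job. What is shaped like the part that bears cover_rib but green or purple is not meant.

How it is judged:
By the outcome, as a careful person would: the job done as asked, in the order asked, and still so for the second after the job is handed in, with the robot touching nothing.
It also fails if it takes over 67 s, if anything falls off the work surface, if the arm or the gripper's body presses on something with over 40 N, if the wrist force passes 120 N, or if a joint passes its speed limit or range.

## Robot

A 7-joint arm with a two-finger parallel gripper is mounted at the origin on the work surface. World frame = base frame: x ahead of the robot, y to its left, z up, the work surface at z = 0. Lengths are in m, angles in rad, forces in N, time in s.
With the tool pointing down it reaches from about 0.35 to 0.9 m from the base axis. Payload 8.1 kg.
Tool frame: the origin (TCP) lies at the very end of the fingers, on their centre line; the grasp point (between the pads) lies 19 mm behind it (arm.grip_depth is the distance from the TCP to the grasp point, in m); x points along the fingers, z is the direction in which the jaws open and shut, and the axes are right-handed (so a half turn about x gives the same grasp; the last joint's range is limited). The gripper opens to 92 mm and grips with 3 to 60 N. Pads are 19 mm wide; open, the fingers measure 130 mm over their backs; the gripper's body (75 mm by 190 mm) begins 47 mm behind the grasp point.
Start: joints at [1.095, 0.434, 0.025, 1.573, -0.012, 1.134, -0.075], TCP at [0.228, -0.582, 0.227] pointing down, gripper open.
Joint ranges: [-2.62, 2.62], [-0.44, 2.09], [-1.27, 1.32], [0.08, 2.57], [-1.32, 4.46], [0.12, 2], [-2.74, 2.74]. Speed limits (rad/s): [2.22, 2.22, 3.01, 3.01, 3.14, 3.14, 3.14].

## Interface

Orientations are given as a rotation vector (axis times angle).
In Python, from cell import status, cams, arm gives the robot as it stands. The module is installed in compiled form; this text tells all that it offers.
- The arm moves only by the tool step_arm, never from a script. Its argument "rows" is a list of rows, each a list of 7 numbers: the gripper command: -1 is fully open, 1 is shut, values between are in proportion, then the shift along the tool's x, y, z as a fraction of full scale, then the turn, a rotation vector about the tool's x, y, z as a fraction of full scale. In form: [[grip, x, y, z, rx, ry, rz], ...]. A call has 1 to 12 rows; each row is the pose to reach, as a shift and turn from the pose commanded when the call began, along the tool's axes at that moment; what a row does not reach only later rows make up. Full scale, the value 1, is 80 cm for a shift and 60 degrees for a turn. A row lasts 1/12 s, in which the tool goes at most 41.7 mm and 7.16 degrees, less where a joint would pass 70% of its speed; a pose out of reach is approached as far as the arm can. A call with a number of a shift or a turn outside -1 to 1 is refused whole. A call with a gripper value outside its range is refused whole. The fingers move at their own pace and stop on an object; "newtons" is the grip in N (left out, the last holds). Time passes only in rows, so rows that repeat a pose let the fingers close. It gives the time, the measured TCP pose, the force and the opening at its end, in the units of the state.
- status.observe(): the state, without advancing time (a new reading comes with each control period).
- cams.get_image(name): name is "scene" or "top"; returns a dict with "pixels" (384x512x3 uint8, red, green, blue), "range_z" (384x512 float32, m along the optical axis (not along the pixel's ray), 0 where there is no reading), "camera_matrix" (3x3 intrinsics, pixels), "eye" and "attitude" of the camera in the world. Camera axes: x right, y down, z forward; pixel columns grow to the right and rows downward; lengths in m; the calibration is good to about 2 mm. A picture is of the moment at which its call begins.
- arm.sign_off(): hands the job in, once; it reports no verdict.
The state is a dict: "clock": time; "joints": joint angles; "dq": joint speeds; "joint_efforts": joint torques, N m; "position": TCP position; "ee_rot": TCP orientation; "force": force on the tool from outside, world axes, zero at the start; "ft_torque": the same for the moment, N m; "width": opening from 0.0 (shut) to 1.0 (fully open).
Only numpy, scipy, OpenCV 4.12 (cv2) and the standard library are available. Lean on these libraries where they do the work, as an engineer would, in place of code of your own. Each camera call takes 0.05 s, during which the arm holds its last target.

## Working session

There is one attempt and no reset: what is moved stays moved. The work goes in short steps, Python scripts to look and compute and a tool call to move; the robot and the scene stay as the last step left them, time stands still between calls to the robot, and variables do not carry over. Pictures are saved under pics/ and viewed, and the job is handed in when it is done.

Besides the shell and the picture viewer there is one more tool, called after "Request:" by a JSON object that holds its "api" and its "payload", one argument or row to a line. step_arm: Moves the arm, as the interface text tells. Its arguments: {"type":"object","properties":{"rows":{"type":"array","items":{"type":"array","items":{"type":"number"}}},"newtons":{"type":"number"}},"required":["rows"]}

```bash
mkdir -p pics
cat > h.py <<'E'
import numpy as np, cv2
from scipy.spatial.transform import Rotation as R
from cell import status, cams, arm
def snap(n,f):
    d=cams.get_image(n); np.savez('%s.npz'%n,**{k:np.asarray(v) for k,v in d.items()})
    cv2.imwrite('pics/'+f,cv2.cvtColor(d['pixels'],cv2.COLOR_RGB2BGR)); return d
def load(n): return dict(np.load('%s.npz'%n))
def att(d):
    a=np.asarray(d['attitude'],float)
    return a if a.shape==(3,3) else (R.from_rotvec(a).as_matrix() if a.size==3 else R.from_quat(a).as_matrix())
def cloud(d):
    K=d['camera_matrix'];z=d['range_z'];v,u=np.mgrid[:z.shape[0],:z.shape[1]]
    p=np.stack([(u-K[0,2])/K[0,0]*z,(v-K[1,2])/K[1,1]*z,z],-1)
    return p@att(d).T+np.asarray(d['eye'])
def crop(d,f,x0,y0,x1,y1,s):
    im=cv2.cvtColor(d['pixels'][y0:y1,x0:x1],cv2.COLOR_RGB2BGR)
    cv2.imwrite('pics/'+f,cv2.resize(im,None,fx=s,fy=s,interpolation=cv2.INTER_CUBIC))
def st():
    s=status.observe()
    for k in ['clock','joints','position','ee_rot','force','width']: print(k,np.round(s[k],4))
    return s
E
python3 - <<'E'
from h import *
s=st(); print(R.from_rotvec(s['ee_rot']).as_matrix().round(3))
for n in ['scene','top']:
    d=snap(n,n+'0.png'); print(n,d['eye'],d['attitude'],d['camera_matrix'])
E
```

```text
clock 0.0
joints [ 1.0954  0.4352  0.025   1.5741 -0.0116  1.134  -0.0751]
position [ 0.2274 -0.5816  0.2259]
ee_rot [ 0.9312  1.3642 -0.93  ]
force [ 0.766  -0.8764  0.1507]
width 1.0011
[[-0.001  0.931  0.364]
 [ 0.001  0.364 -0.931]
 [-1.    -0.    -0.002]]
scene [0.84391065 0.6035658  1.04841075] [-0.65886646 -2.80582878  0.90252527] [[362.16171511   0.         257.82451368]
 [  0.         362.16171511 189.31162169]
 [  0.           0.           1.        ]]
top [0.27924753 0.00972608 1.66699128] [-2.12820982  2.149556   -0.19857214] [[454.58932155   0.         256.32988368]
 [  0.         454.58932155 185.18830068]
 [  0.           0.           1.        ]]
```

View pics/scene0.png

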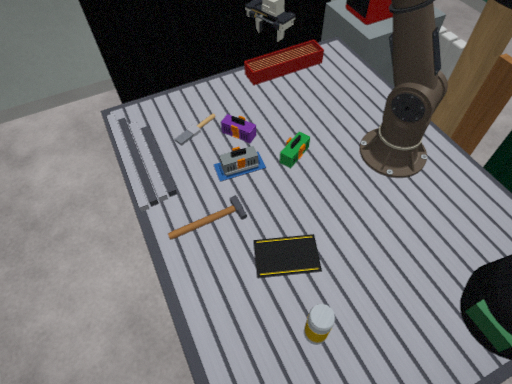

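View pics/top0.png

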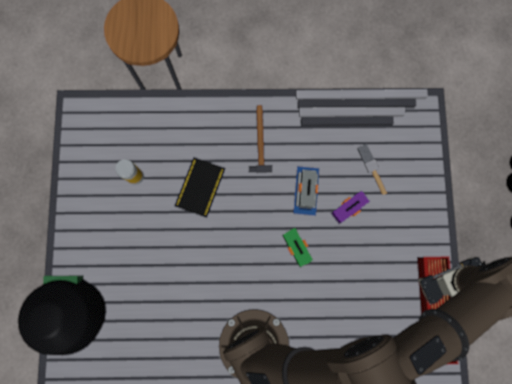

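The only grey cover on a blue base is at top (307,190) / scene (240,162). The green one at top (297,247) and the purple one at top (350,207) are decoys. I'll check this in enlarged crops.

Run:
```python
from h import *
d=load('top'); crop(d,'t1.png',270,140,400,270,5)
e=load('scene'); crop(e,'s1.png',170,100,320,210,5)
P=cloud(d);Q=cloud(e)
for n,C,pts in [('top',P,[(307,172),(307,208),(309,187),(200,187),(305,250)]),('scene',Q,[(240,153),(287,256)])]:
    for u,v in pts: print(n,u,v,C[v,u].round(4))
```

```text
top 307 172 [ 0.6003 -0.1974  0.0719]
top 307 208 [ 0.4782 -0.2016  0.0078]
top 309 187 [ 0.5416 -0.1996  0.0967]
top 200 187 [0.5608 0.1926 0.0029]
top 305 250 [ 0.324  -0.1838  0.0571]
scene 240 153 [ 0.5419 -0.1946  0.0777]
scene 287 256 [0.5637 0.1982 0.0018]
```

View pics/t1.png

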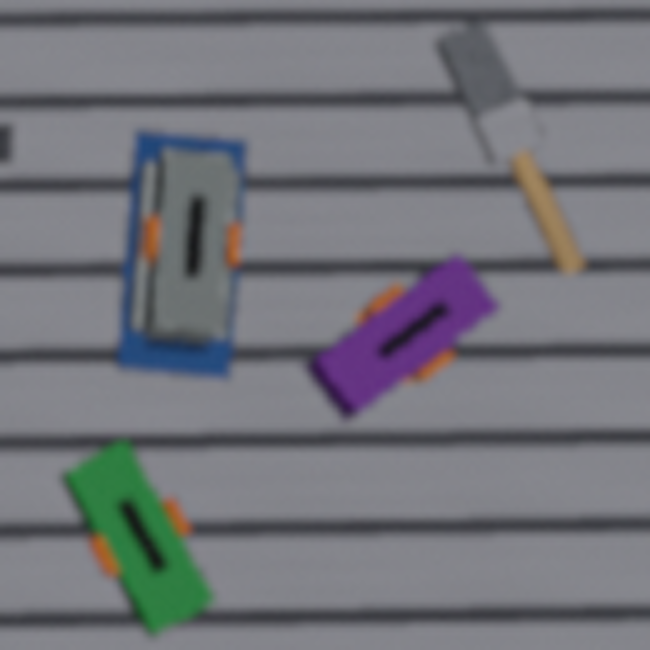

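View pics/s1.png

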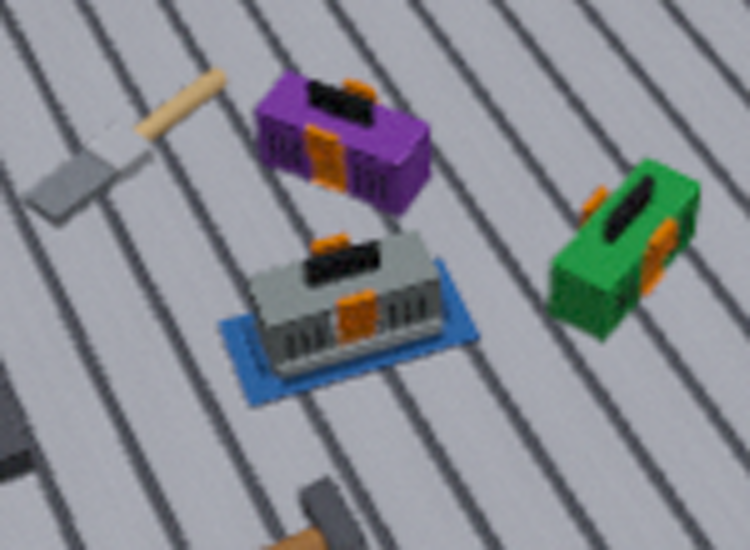

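The crops confirm it: grey hood, black rib, on the blue plate, with base corners at t1 (137,131),(245,142),(229,377),(118,365). Next I fit the poses.

```bash
cat >> h.py <<'E'
from scipy.optimize import least_squares
def ray(d,uv,z):
    K=d['camera_matrix'];uv=np.atleast_2d(uv).astype(float)
    r=np.c_[(uv[:,0]-K[0,2])/K[0,0],(uv[:,1]-K[1,2])/K[1,1],np.ones(len(uv))]@att(d).T
    e=np.asarray(d['eye']);return e+r*((z-e[2])/r[:,2])[:,None]
def unc(c,x0,y0,s): c=np.asarray(c,float); return (c+.5)/s-.5+[x0,y0]
def rectfit(p,L,W):
    # p ordered consecutive corners; return centre,yaw of the long axis, lengths
    p=p[:,:2]; m=np.array([[L,W],[L,-W],[-L,-W],[-L,W]])/2
    best=None
    for k in range(4):
        for mm in (m,m[::-1]):
            q=np.roll(mm,k,0)
            f=lambda t:(q@np.array([[np.cos(t[2]),np.sin(t[2])],[-np.sin(t[2]),np.cos(t[2])]])+t[:2]-p).ravel()
            r=least_squares(f,[*p.mean(0),0.1])
            if best is None or r.cost<best.cost: best=r
    t=best.x;t[2]=(t[2]+np.pi/2)%np.pi-np.pi/2
    return t.round(4),np.sqrt(best.cost/2).round(4)
E
python3 - <<'E'
from h import *
d=load('top');e=load('scene')
T=lambda c:unc(c,270,140,5); S=lambda c:unc(c,170,100,5)
print('base top',rectfit(ray(d,T([(137,131),(245,142),(229,377),(118,365)]),.006),.18,.084))
print('base scn',rectfit(ray(e,S([(221,324),(250,405),(479,339),(443,262)]),.006),.18,.084))
print('hood top',rectfit(ray(d,T([(160,147),(240,155),(226,341),(148,333)]),.066),.13,.05))
print('hood scn',rectfit(ray(e,S([(248,277),(418,233),(441,285),(270,323)]),.066),.13,.05))
print('rib top',rectfit(ray(d,T([(191,196),(205,197),(200,276),(187,275)]),.09),.056,.01))
P=cloud(d);Q=cloud(e)
for n,C in(('t',P),('s',Q)):
    m=(abs(C[...,0]-.535)<.12)&(abs(C[...,1]+.2)<.07)
    z=C[m][:,2]; print(n,'bench',np.median(z[z<.004]))
    m2=m&(C[...,2]>.06)&(C[...,2]<.072); p=C[m2]; print(n,'hoodtop',p[:,2].mean(), p[:,:2].mean(0),len(p))
    hsv=cv2.cvtColor((d if n=='t' else e)['pixels'],cv2.COLOR_RGB2HSV)
    b=m&(hsv[...,0]>100)&(hsv[...,0]<125)&(hsv[...,1]>120); print('blue z',np.median(C[b][:,2]))
    m3=m&(hsv[...,2]<60)&(C[...,2]>.075); p=C[m3];print('rib',p[:,:3].mean(0),p[:,2].max(),len(p))
    hh=m&(hsv[...,0]<20)&(hsv[...,1]>130)&(C[...,2]>.03);p=C[hh];
    for sgn in(1,-1):
        pp=p[sgn*(p[:,1]+.2)>0];print('orange',pp.mean(0) if len(pp) else 0,len(pp))
E
```

```text
base top (array([ 0.545 , -0.2004, -0.1054]), np.float64(0.002))
base scn (array([ 0.5476, -0.1969, -0.1161]), np.float64(0.0029))
hood top (array([ 0.5421, -0.201 , -0.1011]), np.float64(0.0044))
hood scn (array([ 0.5476, -0.1961, -0.1518]), np.float64(0.003))
rib top (array([ 0.5435, -0.1996, -0.0868]), np.float64(0.0004))
t bench -0.0007594756661533086
t hoodtop 0.06527451524904698 [ 0.54293299 -0.19999118] 424
blue z 0.006043125880718536
rib [ 0.54304607 -0.19883945  0.08895224] 0.0968870187503208 30
orange [ 0.54600268 -0.17013342  0.06933864] 16
orange [ 0.54016695 -0.22851937  0.07359085] 10
s bench 0.0001583880447629804
s hoodtop 0.06563936526748493 [ 0.551428   -0.19507433] 346
blue z 0.006536654755791904
rib [ 0.54905782 -0.19656563  0.08519809] 0.09370972662536392 65
orange [ 0.55091649 -0.16943108  0.05842146] 58
orange [ 0.54587035 -0.22551949  0.07234326] 23
```

```bash
cat >> h.py <<'E'
def rot(th):  # tool down, z axis heading th
    z=np.array([np.cos(th),np.sin(th),0]);x=np.array([0,0,-1.]);return np.c_[x,np.cross(z,x),z]
def plan(pos,th,cur=None,curR=None):
    s=status.observe()
    p=np.asarray(s['position']) if cur is None else np.asarray(cur)
    M=R.from_rotvec(s['ee_rot']).as_matrix() if curR is None else curR
    sh=M.T@(np.asarray(pos)-p)/.8
    rv=R.from_matrix(M.T@rot(th)).as_rotvec()/np.radians(60)
    print('shift',sh.round(4),'turn',rv.round(4))
E
python3 - <<'E'
from h import *
plan([.546,-.1985,.2],-np.pi/2-.1)
E
```

```text
shift [ 0.0329  0.5453 -0.301 ] turn [ 4.514e-01 -1.200e-03  4.000e-04]
```

Request:
{"api": "step_arm", "payload": {
  "rows": [
    [-1, 0.033, 0.545, -0.301, 0.451, 0, 0],
    [-1, 0.033, 0.545, -0.301, 0.451, 0, 0],
    [-1, 0.033, 0.545, -0.301, 0.451, 0, 0],
    [-1, 0.033, 0.545, -0.301, 0.451, 0, 0],
    [-1, 0.033, 0.545, -0.301, 0.451, 0, 0],
    [-1, 0.033, 0.545, -0.301, 0.451, 0, 0],
    [-1, 0.033, 0.545, -0.301, 0.451, 0, 0],
    [-1, 0.033, 0.545, -0.301, 0.451, 0, 0],
    [-1, 0.033, 0.545, -0.301, 0.451, 0, 0],
    [-1, 0.033, 0.545, -0.301, 0.451, 0, 0],
    [-1, 0.033, 0.545, -0.301, 0.451, 0, 0],
    [-1, 0.033, 0.545, -0.301, 0.451, 0, 0]
  ],
  "newtons": 30
}}

```text
clock: 1.1
position: [0.5462, -0.1979, 0.2001]
ee_rot: [1.282, 1.161, -1.283]
force: [1.1, -1.3, -0.7]
width: 1.002
```

Run:
```python
from h import *
st(); plan([.546,-.1985,.1],-np.pi/2-.1)
d=snap('scene','s2f.png'); crop(d,'s2.png',170,80,320,210,5)
```

```text
clock 1.1
joints [ 0.2869  0.389  -0.043   1.7152  0.019   1.0383 -1.4329]
position [ 0.5462 -0.1979  0.2001]
ee_rot [ 1.282   1.1608 -1.2826]
force [ 1.1155 -1.3451 -0.6886]
width 1.0022
shift [ 1.251e-01 -1.000e-04  8.000e-04] turn [ 0.0003 -0.      0.0004]
```

View pics/s2.png

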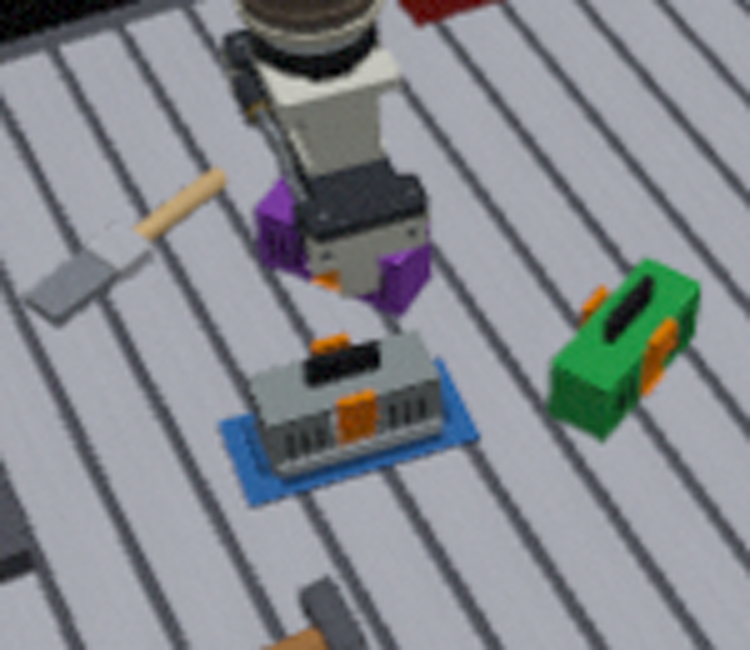

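Run:
```python
from h import *
d=load('top');C=cloud(d);h=cv2.cvtColor(d['pixels'],cv2.COLOR_RGB2HSV)
m=(h[...,0]>130)&(h[...,0]<160)&(h[...,1]>80)&(C[...,2]>.02)&(abs(C[...,0]-.55)<.15)&(abs(C[...,1]+.3)<.15)
p=C[m];print(len(p),p.max(0),'\n',p[p[:,1]>-.285].round(3))
```

```text
507 [ 0.53197619 -0.28655013  0.08859246] 
 []
```

Request:
{"api": "step_arm", "payload": {
  "rows": [
    [-1, 0.03, 0, 0.001, 0, 0, 0],
    [-1, 0.06, 0, 0.001, 0, 0, 0],
    [-1, 0.09, 0, 0.001, 0, 0, 0],
    [-1, 0.12, 0, 0.001, 0, 0, 0],
    [-1, 0.145, 0, 0.001, 0, 0, 0],
    [-1, 0.165, 0, 0.001, 0, 0, 0],
    [-1, 0.18, 0, 0.001, 0, 0, 0],
    [-1, 0.19, 0, 0.001, 0, 0, 0],
    [-1, 0.199, 0, 0.001, 0, 0, 0],
    [-1, 0.199, 0, 0.001, 0, 0, 0]
  ]
}}

```text
clock: 1.98
position: [0.5449, -0.2004, 0.0402]
ee_rot: [1.282, 1.162, -1.283]
force: [-0.7, 0.3, 0.1]
width: 1.0
```

Request:
{"api": "step_arm", "payload": {
  "rows": [
    [-0.6, 0, 0, 0, 0, 0, 0],
    [-0.45, 0, 0, 0, 0, 0, 0],
    [-0.38, 0, 0, 0, 0, 0, 0],
    [-0.38, 0, 0, 0, 0, 0, 0],
    [-0.38, 0, 0, 0, 0, 0, 0],
    [-0.38, 0, 0, 0, 0, 0, 0],
    [-0.38, 0, 0, 0, 0, 0, 0]
  ]
}}

```text
clock: 2.57
position: [0.5458, -0.2006, 0.0418]
ee_rot: [1.283, 1.159, -1.282]
force: [-1.0, 0.4, 6.3]
width: 0.688
```

Run:
```python
from h import *
st()
d=snap('scene','s3f.png'); crop(d,'s3.png',190,100,290,180,7)
```

```text
clock 2.5667
joints [ 0.2906  0.577  -0.0429  1.8644  0.0364  0.6998 -1.4436]
position [ 0.5458 -0.2006  0.0418]
ee_rot [ 1.2825  1.1595 -1.2815]
force [-1.024   0.3759  6.3099]
width 0.6876
```

View pics/s3.png

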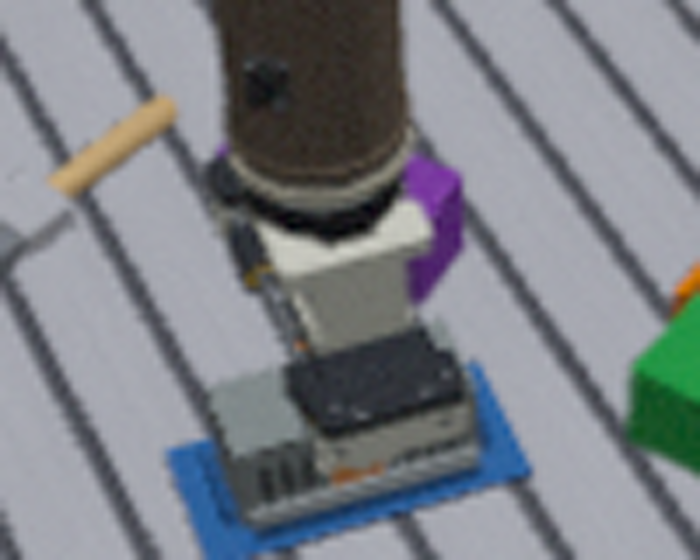

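Request:
{"api": "step_arm", "payload": {
  "rows": [
    [-0.3, -0.002, 0, 0, 0, 0, 0],
    [-0.24, -0.002, 0, 0, 0, 0, 0],
    [-0.18, -0.002, 0, 0, 0, 0, 0],
    [-0.14, -0.002, 0, 0, 0, 0, 0],
    [-0.1, -0.002, 0, 0, 0, 0, 0],
    [-0.1, -0.002, 0, 0, 0, 0, 0],
    [-0.1, -0.002, 0, 0, 0, 0, 0]
  ]
}}

```text
clock: 3.2
position: [0.5453, -0.2005, 0.0427]
ee_rot: [1.282, 1.161, -1.282]
force: [-0.3, 0.7, -2.0]
width: 0.56
```

Request:
{"api": "step_arm", "payload": {
  "rows": [
    [0.2, -0.002, 0, 0, 0, 0, 0],
    [0.2, -0.002, 0, 0, 0, 0, 0],
    [0.2, -0.002, 0, 0, 0, 0, 0]
  ]
}}

```text
clock: 3.45
position: [0.5455, -0.2005, 0.0445]
ee_rot: [1.282, 1.16, -1.282]
force: [-0.4, -1.0, -3.0]
width: 0.557
```

Request:
{"api": "step_arm", "payload": {
  "rows": [
    [0.2, -0.005, 0, 0, 0, 0, 0],
    [0.2, -0.01, 0, 0, 0, 0, 0],
    [0.2, -0.015, 0, 0, 0, 0, 0],
    [0.2, -0.02, 0, 0, 0, 0, 0],
    [0.2, -0.025, 0, 0, 0, 0, 0],
    [0.2, -0.025, 0, 0, 0, 0, 0]
  ]
}}

```text
clock: 3.95
position: [0.546, -0.2007, 0.0655]
ee_rot: [1.283, 1.159, -1.281]
force: [0.3, -0.0, -3.0]
width: 0.562
```

Run:
```python
from h import *
st()
d=snap('scene','s4f.png'); crop(d,'s4.png',190,100,290,180,7)
```

```text
clock 3.95
joints [ 0.2914  0.5439 -0.0437  1.8486  0.0333  0.7482 -1.4409]
position [ 0.546  -0.2007  0.0655]
ee_rot [ 1.2827  1.159  -1.2812]
force [ 0.3423 -0.0101 -2.9883]
width 0.5623
```

View pics/s4.png

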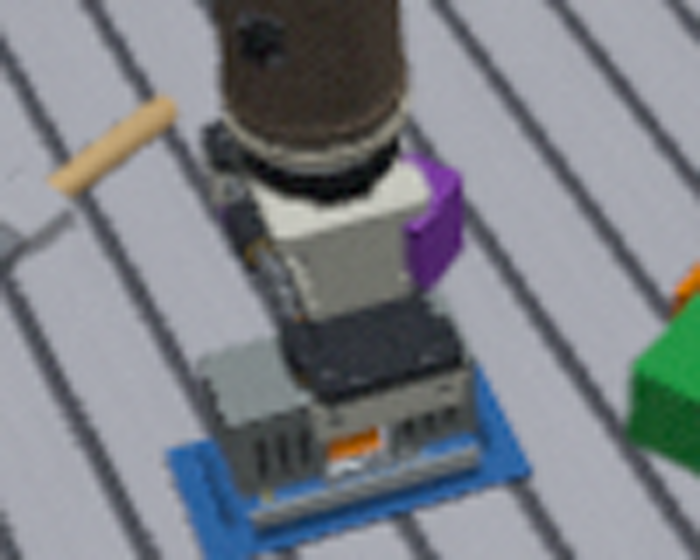

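The cover has come free: the rails show below the hood and the tool carries about 3 N. Next I fit the mat.

Run:
```python
from h import *
d=snap('top','t5f.png'); crop(d,'t5.png',160,140,240,230,7)
e=load('scene'); crop(e,'s5.png',240,225,335,285,7)
```

```text
(no output)
```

View pics/t5.png

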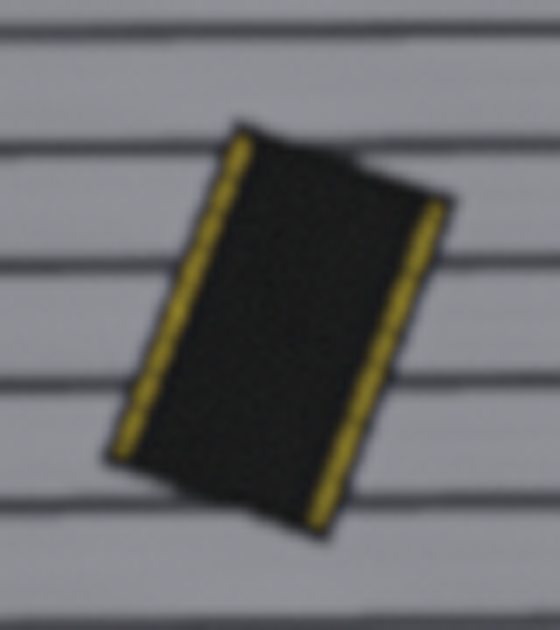

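View pics/s5.png

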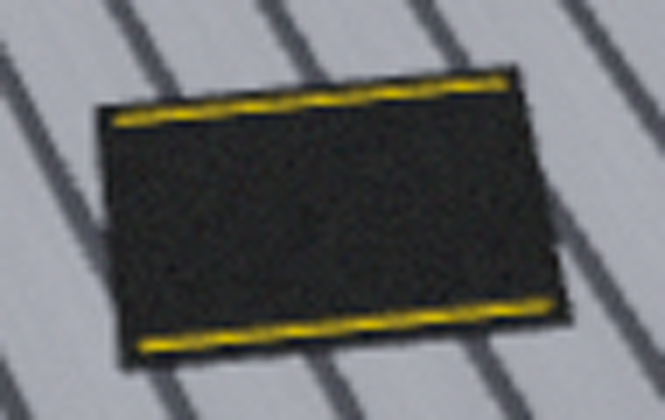

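Run:
```python
from h import *
d=load('top');e=load('scene')
print(rectfit(ray(d,unc([(238,122),(456,198),(325,540),(105,460)],160,140,7),.004),.2,.13))
print(rectfit(ray(e,unc([(98,107),(520,66),(573,324),(124,368)],240,225,7),.004),.2,.13))
C=cloud(d); m=(abs(C[...,0]-.58)<.3)&(C[...,1]<.15)&(C[...,1]>-.1)&(C[...,2]>.008); print('max z between',C[m][:,2].max(), C[m].min(0),C[m].max(0))
plan([.546,-.2007,.17],-np.pi/2-.1)
plan([.56,.195,.17],-np.pi/2-.1)
```

```text
(array([ 0.5626,  0.1933, -0.3563]), np.float64(0.0043))
(array([ 0.5636,  0.195 , -0.3595]), np.float64(0.0025))
max z between 0.8068089769900169 [ 0.28088684 -0.09997754  0.00800339] [0.8798929  0.14796675 0.80680898]
shift [-1.317e-01  7.000e-04  1.000e-04] turn [ 0.0004  0.0001 -0.0005]
shift [-0.1318 -0.0311 -0.4938] turn [ 0.0004  0.0001 -0.0005]
```

Request:
{"api": "step_arm", "payload": {
  "rows": [
    [0.2, -0.03, 0, 0, 0, 0, 0],
    [0.2, -0.06, 0, 0, 0, 0, 0],
    [0.2, -0.09, 0, 0, 0, 0, 0],
    [0.2, -0.12, 0, -0.01, 0, 0, 0],
    [0.2, -0.13, -0.003, -0.035, 0, 0, 0],
    [0.2, -0.13, -0.006, -0.07, 0, 0, 0],
    [0.2, -0.13, -0.009, -0.11, 0, 0, 0],
    [0.2, -0.13, -0.012, -0.15, 0, 0, 0],
    [0.2, -0.13, -0.015, -0.19, 0, 0, 0],
    [0.2, -0.13, -0.018, -0.23, 0, 0, 0],
    [0.2, -0.13, -0.02, -0.27, 0, 0, 0],
    [0.2, -0.13, -0.022, -0.31, 0, 0, 0]
  ]
}}

```text
clock: 5.05
position: [0.5521, 0.0495, 0.1682]
ee_rot: [1.282, 1.161, -1.283]
force: [0.4, 0.7, -2.3]
width: 0.561
```

Run:
```python
from h import *
st();plan([.562,.194,.17],-np.pi/2-.1)
```

```text
clock 5.05
joints [-0.1012  0.3836 -0.1128  1.814   0.052   0.9473 -1.9068]
position [0.5521 0.0495 0.1682]
ee_rot [ 1.2819  1.1606 -1.2826]
force [ 0.3598  0.6918 -2.3476]
width 0.5607
shift [-0.0023 -0.0056 -0.181 ] turn [0.0003 0.0002 0.0004]
```

Request:
{"api": "step_arm", "payload": {
  "rows": [
    [0.2, 0, -0.001, -0.04, 0, 0, 0],
    [0.2, 0, -0.002, -0.08, 0, 0, 0],
    [0.2, 0, -0.003, -0.12, 0, 0, 0],
    [0.2, 0, -0.004, -0.155, 0, 0, 0],
    [0.2, 0.01, -0.005, -0.175, 0, 0, 0],
    [0.2, 0.035, -0.006, -0.18, 0, 0, 0],
    [0.2, 0.06, -0.006, -0.18, 0, 0, 0],
    [0.2, 0.085, -0.006, -0.18, 0, 0, 0],
    [0.2, 0.11, -0.006, -0.18, 0, 0, 0],
    [0.2, 0.125, -0.006, -0.18, 0, 0, 0],
    [0.2, 0.135, -0.006, -0.18, 0, 0, 0],
    [0.2, 0.135, -0.006, -0.18, 0, 0, 0]
  ]
}}

```text
clock: 6.05
position: [0.5611, 0.1913, 0.0588]
ee_rot: [1.28, 1.161, -1.285]
force: [-0.3, 0.1, -2.1]
width: 0.555
```

Next, down slowly by 14 mm.

Request:
{"api": "step_arm", "payload": {
  "rows": [
    [0.2, 0.005, 0, 0, 0, 0, 0],
    [0.2, 0.01, 0, 0, 0, 0, 0],
    [0.2, 0.015, 0, 0, 0, 0, 0],
    [0.2, 0.0175, 0, 0, 0, 0, 0],
    [0.2, 0.0175, 0, 0, 0, 0, 0]
  ]
}}

```text
clock: 6.47
position: [0.562, 0.1917, 0.0462]
ee_rot: [1.282, 1.16, -1.283]
force: [-0.3, 0.6, -2.9]
width: 0.56
```

Request:
{"api": "step_arm", "payload": {
  "rows": [
    [0.2, 0.002, 0, 0, 0, 0, 0],
    [0.2, 0.004, 0, 0, 0, 0, 0],
    [0.2, 0.004, 0, 0, 0, 0, 0]
  ]
}}

```text
clock: 6.72
position: [0.562, 0.1918, 0.043]
ee_rot: [1.282, 1.16, -1.282]
force: [0.3, -1.3, -2.6]
width: 0.561
```

Request:
{"api": "step_arm", "payload": {
  "rows": [
    [0.2, 0.0015, 0, 0, 0, 0, 0],
    [0.2, 0.003, 0, 0, 0, 0, 0],
    [0.2, 0.003, 0, 0, 0, 0, 0]
  ]
}}

```text
clock: 6.97
position: [0.562, 0.1918, 0.0406]
ee_rot: [1.282, 1.16, -1.282]
force: [1.1, 0.5, -2.6]
width: 0.56
```

Request:
{"api": "step_arm", "payload": {
  "rows": [
    [0.2, 0.0015, 0, 0, 0, 0, 0],
    [0.2, 0.003, 0, 0, 0, 0, 0],
    [0.2, 0.003, 0, 0, 0, 0, 0]
  ]
}}

```text
clock: 7.22
position: [0.5623, 0.1919, 0.0402]
ee_rot: [1.283, 1.16, -1.282]
force: [-5.8, -2.3, 17.7]
width: 0.562
```

Request:
{"api": "step_arm", "payload": {
  "rows": [
    [0.2, -0.0022, 0, 0, 0, 0, 0],
    [0.2, -0.0022, 0, 0, 0, 0, 0],
    [-0.2, -0.0022, 0, 0, 0, 0, 0],
    [-0.5, -0.0022, 0, 0, 0, 0, 0],
    [-1, -0.0022, 0, 0, 0, 0, 0],
    [-1, -0.0022, 0, 0, 0, 0, 0],
    [-1, -0.0022, 0, 0, 0, 0, 0],
    [-1, -0.0022, 0, 0, 0, 0, 0]
  ]
}}

```text
clock: 7.88
position: [0.5622, 0.1919, 0.0401]
ee_rot: [1.282, 1.16, -1.282]
force: [0.0, 0.3, 0.1]
width: 0.912
```

Request:
{"api": "step_arm", "payload": {
  "rows": [
    [-1, -0.01, 0, 0, 0, 0, 0],
    [-1, -0.03, 0, 0, 0, 0, 0],
    [-1, -0.06, 0, 0, 0, 0, 0],
    [-1, -0.1, 0, 0, 0, 0, 0],
    [-1, -0.14, 0, 0, 0, 0, 0],
    [-1, -0.17, 0, 0.04, 0, 0, 0],
    [-1, -0.17, 0, 0.09, 0, 0, 0],
    [-1, -0.17, 0, 0.14, 0, 0, 0],
    [-1, -0.17, 0, 0.18, 0, 0, 0],
    [-1, -0.17, 0, 0.22, 0, 0, 0],
    [-1, -0.17, 0, 0.22, 0, 0, 0]
  ]
}}

```text
clock: 8.8
position: [0.5439, 0.0085, 0.1769]
ee_rot: [1.286, 1.153, -1.29]
force: [0.3, -0.7, -0.6]
width: 0.998
```

Run:
```python
from h import *
st()
d=snap('top','t6f.png'); crop(d,'t6.png',270,150,350,230,8)
crop(d,'t6m.png',160,140,240,230,7)
e=snap('scene','s6f.png'); crop(e,'s6.png',200,110,280,190,8)
```

```text
clock 8.8
joints [-0.0405  0.3576 -0.0997  1.8297  0.0474  0.9569 -1.8405]
position [0.5439 0.0085 0.1769]
ee_rot [ 1.2858  1.1529 -1.2902]
force [ 0.3059 -0.7247 -0.5863]
width 0.998
```

View pics/t6.png

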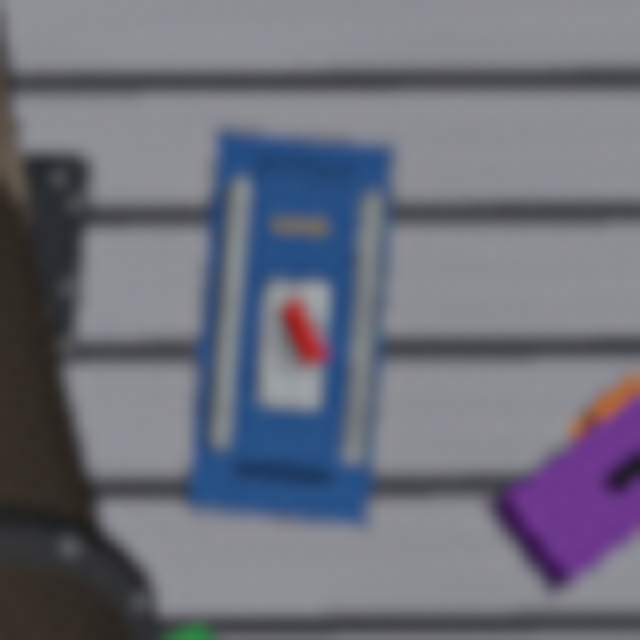

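View pics/s6.png

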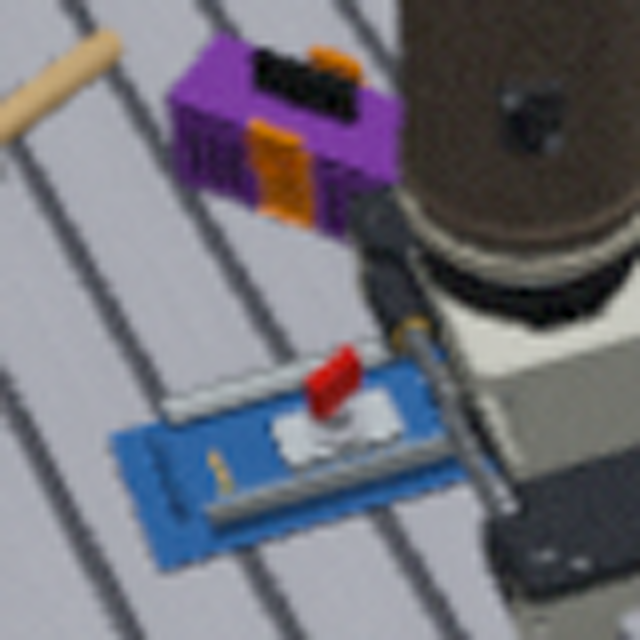

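View pics/s6f.png

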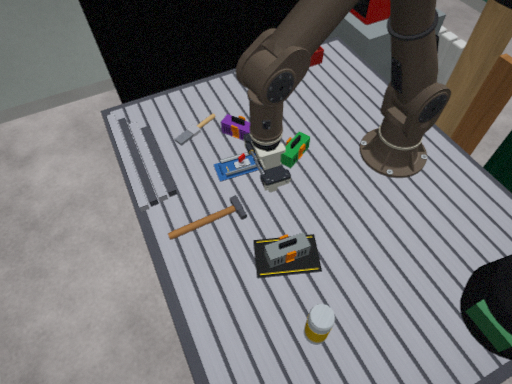

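Run:
```python
from h import *
d=load('top');e=load('scene')
T=lambda c:unc(c,270,150,8); S=lambda c:unc(c,200,110,8)
print('base',rectfit(ray(d,T([(218,128),(393,148),(367,522),(190,505)]),.006),.18,.084))
m=None
for n,D in(('t',d),('s',e)):
    h=cv2.cvtColor(D['pixels'],cv2.COLOR_RGB2HSV);C=cloud(D)
    m=((h[...,0]<8)|(h[...,0]>172))&(h[...,1]>130)&(abs(C[...,0]-.54)<.09)&(abs(C[...,1]+.2)<.05)
    v,u=np.nonzero(m);print(n,len(u),u.mean(),v.mean())
    p=ray(D,np.c_[u,v],.059 if n=='t' else .05); print(p.mean(0))
    if n=='t':
        q=p[:,:2]-p[:,:2].mean(0);w,V=np.linalg.eigh(q.T@q);print('dir',np.arctan2(*(V[::-1,1])))
p=ray(d,T([(293,300),(318,358)]),.059);print('ends',p,np.arctan2(p[0,1]-p[1,1],p[0,0]-p[1,0]),p.mean(0))
p=ray(e,S([(356,350),(312,382)]),.059);print('ends',p,np.arctan2(p[0,1]-p[1,1],p[0,0]-p[1,0]),p.mean(0))
```

```text
base (array([ 0.5453, -0.2004, -0.1032]), np.float64(0.002))
t 16 307.375 191.375
[ 0.53203095 -0.19826161  0.059     ]
dir -2.706505771546172
s 38 241.23684210526315 157.23684210526315
[ 0.53765322 -0.19689318  0.05      ]
ends [[ 0.54774651 -0.19446459  0.059     ]
 [ 0.52131116 -0.20489439  0.059     ]] 0.3757905724851349 [ 0.53452884 -0.19967949  0.059     ]
ends [[ 0.5236034  -0.20190666  0.059     ]
 [ 0.54914134 -0.19367252  0.059     ]] -2.8296887393623016 [ 0.53637237 -0.19778959  0.059     ]
```

Run:
```python
from h import *
plan([.536,-.1995,.13],-np.pi/2+.4)
```

```text
shift [0.0586 0.0169 0.2678] turn [-4.803e-01  4.000e-04 -7.000e-04]
```

Request:
{"api": "step_arm", "payload": {
  "rows": [
    [-0.2, 0, 0.002, 0.03, -0.06, 0, 0],
    [-0.2, 0, 0.004, 0.07, -0.12, 0, 0],
    [-0.2, 0.01, 0.007, 0.11, -0.2, 0, 0],
    [-0.2, 0.02, 0.01, 0.15, -0.28, 0, 0],
    [-0.2, 0.03, 0.012, 0.19, -0.36, 0, 0],
    [-0.2, 0.04, 0.015, 0.23, -0.44, 0, 0],
    [-0.2, 0.05, 0.017, 0.255, -0.48, 0, 0],
    [-0.2, 0.058, 0.017, 0.267, -0.48, 0, 0],
    [-0.2, 0.058, 0.017, 0.268, -0.48, 0, 0],
    [-0.2, 0.058, 0.017, 0.268, -0.48, 0, 0]
  ]
}}

```text
clock: 9.73
position: [0.5371, -0.1963, 0.1296]
ee_rot: [0.909, 1.374, -0.907]
force: [1.2, 1.4, 0.6]
width: 0.596
```

Run:
```python
from h import *
st(); plan([.536,-.1995,.035],-np.pi/2+.4)
```

```text
clock 9.7333
joints [ 0.3696  0.4559 -0.1541  1.8095  0.0861  0.8834 -0.9919]
position [ 0.5371 -0.1963  0.1296]
ee_rot [ 0.9086  1.3742 -0.9072]
force [1.2278 1.4078 0.5673]
width 0.5956
shift [ 0.1183 -0.0028  0.0033] turn [ 0.0024 -0.0012 -0.0001]
```

Request:
{"api": "step_arm", "payload": {
  "rows": [
    [-0.2, 0.02, -0.001, 0.001, 0, 0, 0],
    [-0.2, 0.04, -0.001, 0.001, 0, 0, 0],
    [-0.2, 0.06, -0.001, 0.001, 0, 0, 0],
    [-0.2, 0.07, -0.001, 0.001, 0, 0, 0],
    [-0.2, 0.07, -0.001, 0.001, 0, 0, 0],
    [-0.2, 0.07, -0.001, 0.001, 0, 0, 0]
  ]
}}

```text
clock: 10.23
position: [0.5369, -0.1975, 0.0742]
ee_rot: [0.907, 1.374, -0.906]
force: [-0.3, -0.1, 0.8]
width: 0.599
```

Run:
```python
from h import *
st(); plan([.536,-.1995,.035],-np.pi/2+.4)
```

```text
clock 10.2333
joints [ 0.364   0.5258 -0.1458  1.8584  0.1046  0.7648 -1.0041]
position [ 0.5369 -0.1975  0.0742]
ee_rot [ 0.9066  1.3741 -0.9057]
force [-0.3399 -0.0929  0.8022]
width 0.5988
shift [ 0.049  -0.0021  0.0019] turn [ 0.0045 -0.0005 -0.0003]
```

Request:
{"api": "step_arm", "payload": {
  "rows": [
    [-0.2, 0.015, -0.002, 0.002, 0, 0, 0],
    [-0.2, 0.03, -0.002, 0.002, 0, 0, 0],
    [-0.2, 0.04, -0.002, 0.002, 0, 0, 0],
    [-0.2, 0.048, -0.002, 0.002, 0, 0, 0],
    [-0.2, 0.048, -0.002, 0.002, 0, 0, 0],
    [-0.2, 0.048, -0.002, 0.002, 0, 0, 0]
  ]
}}

```text
clock: 10.73
position: [0.5354, -0.201, 0.0351]
ee_rot: [0.907, 1.374, -0.907]
force: [-0.2, -0.5, -0.4]
width: 0.603
```

Run:
```python
from h import *
st(); e=snap('scene','s7f.png'); crop(e,'s7.png',190,100,290,180,7)
```

```text
clock 10.7333
joints [ 0.363   0.5805 -0.1367  1.8852  0.1184  0.6843 -1.0111]
position [ 0.5354 -0.201   0.0351]
ee_rot [ 0.9072  1.3741 -0.9074]
force [-0.2415 -0.522  -0.428 ]
width 0.6026
```

View pics/s7.png

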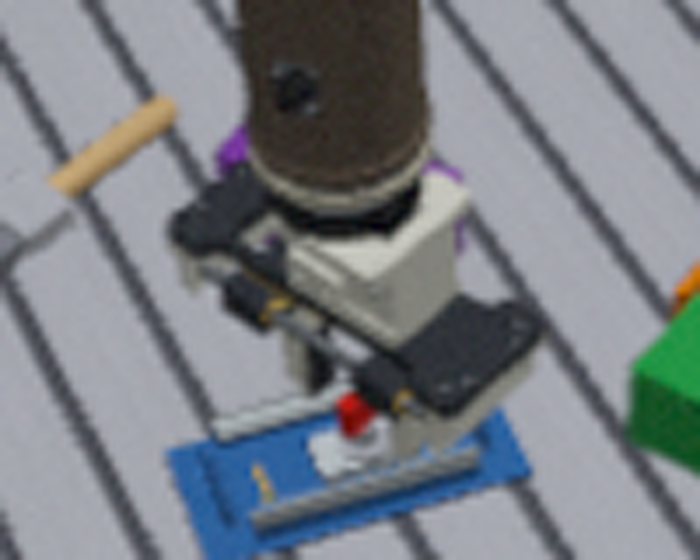

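The knob is between the fingers at (352,410), so I close on it.

Request:
{"api": "step_arm", "payload": {
  "rows": [
    [0.4, 0, 0, 0, 0, 0, 0],
    [0.7, 0, 0, 0, 0, 0, 0],
    [0.9, 0, 0, 0, 0, 0, 0],
    [0.9, 0, 0, 0, 0, 0, 0],
    [0.9, 0, 0, 0, 0, 0, 0],
    [0.9, 0, 0, 0, 0, 0, 0],
    [0.9, 0, 0, 0, 0, 0, 0]
  ],
  "newtons": 30
}}

```text
clock: 11.37
position: [0.5355, -0.2012, 0.0354]
ee_rot: [0.907, 1.373, -0.907]
force: [0.1, 0.0, 0.5]
width: 0.144
```

Run:
```python
from h import *
s=st(); print(s['ft_torque'])
# turning table: total angle phi, base x direction
b=np.array([np.cos(-.1),np.sin(-.1),0]); M=R.from_rotvec(s['ee_rot']).as_matrix()
for phi in (.3,.6,.9,1.2,1.3): print(phi,(M.T@(b*.02*phi)/.8).round(4),(np.degrees(phi)/60).round(3))
```

```text
clock 11.3667
joints [ 0.3633  0.58   -0.1366  1.8853  0.1184  0.6839 -1.011 ]
position [ 0.5355 -0.2012  0.0354]
ee_rot [ 0.9075  1.3733 -0.9074]
force [0.1426 0.0309 0.4534]
width 0.144
[ 0.35840166  0.13670841 -0.05258113]
0.3 [0.     0.0066 0.0036] 0.286
0.6 [0.     0.0131 0.0072] 0.573
0.9 [0.     0.0197 0.0108] 0.859
1.2 [0.     0.0263 0.0145] 1.146
1.3 [0.     0.0285 0.0157] 1.241
```

Request:
{"api": "step_arm", "payload": {
  "rows": [
    [0.95, 0, 0, 0, 0, 0, 0],
    [0.95, 0, 0, 0, 0, 0, 0],
    [0.95, 0, 0, 0, 0, 0, 0],
    [0.95, 0, 0.002, 0.001, 0.08, 0, 0],
    [0.95, 0, 0.004, 0.002, 0.16, 0, 0],
    [0.95, 0, 0.006, 0.003, 0.24, 0, 0],
    [0.95, 0, 0.0066, 0.0036, 0.286, 0, 0],
    [0.95, 0, 0.0066, 0.0036, 0.286, 0, 0]
  ]
}}

```text
clock: 12.03
position: [0.5409, -0.1999, 0.0353]
ee_rot: [1.135, 1.258, -1.134]
force: [-2.8, 6.4, 5.7]
width: 0.107
```

Run:
```python
from h import *
s=st(); print(s['ft_torque']); M=R.from_rotvec(s['ee_rot']).as_matrix(); print('heading',np.arctan2(M[1,2],M[0,2]))
b=np.array([np.cos(-.1),np.sin(-.1),0])
for phi in (.3,.6,.9,1.0): print(phi,(M.T@(b*.02*phi)/.8).round(4),(np.degrees(phi)/60).round(3))
```

```text
clock 12.0333
joints [ 0.3008  0.5824 -0.0545  1.8768  0.0453  0.6857 -1.2491]
position [ 0.5409 -0.1999  0.0353]
ee_rot [ 1.1346  1.2581 -1.1344]
force [-2.8057  6.4074  5.6741]
width 0.107
[ 1.33300332  0.69551101 -0.13032234]
heading -1.4692327455888128
0.3 [-0.      0.0073  0.0015] 0.286
0.6 [-0.      0.0147  0.003 ] 0.573
0.9 [-0.      0.022   0.0045] 0.859
1.0 [-0.      0.0245  0.005 ] 0.955
```

Request:
{"api": "step_arm", "payload": {
  "rows": [
    [0.95, 0, 0.002, 0, 0.08, 0, 0],
    [0.95, 0, 0.004, 0, 0.16, 0, 0],
    [0.95, 0, 0.006, 0.0005, 0.24, 0, 0],
    [0.95, 0, 0.008, 0.001, 0.32, 0, 0],
    [0.95, 0, 0.01, 0.0015, 0.4, 0, 0],
    [0.95, 0, 0.012, 0.002, 0.48, 0, 0],
    [0.95, 0, 0.0145, 0.0025, 0.56, 0, 0],
    [0.95, 0, 0.0165, 0.003, 0.64, 0, 0],
    [0.95, 0, 0.0185, 0.0032, 0.72, 0, 0],
    [0.95, 0, 0.0196, 0.0034, 0.765, 0, 0],
    [0.95, 0, 0.0196, 0.0034, 0.765, 0, 0]
  ]
}}

```text
clock: 12.95
position: [0.5573, -0.2001, 0.0354]
ee_rot: [1.703, 0.797, -1.703]
force: [-2.4, 8.1, 6.2]
width: 0.106
```

Run:
```python
from h import *
s=st(); print(s['ft_torque']); M=R.from_rotvec(s['ee_rot']).as_matrix(); print('heading',np.arctan2(M[1,2],M[0,2]))
b=np.array([np.cos(-.1),np.sin(-.1),0])
for phi in (.1,.15): print(phi,(M.T@(b*.02*phi)/.8).round(4),(np.degrees(phi)/60).round(3))
```

```text
clock 12.95
joints [ 0.1394  0.6026  0.1676  1.8515 -0.1506  0.7016 -1.8759]
position [ 0.5573 -0.2001  0.0354]
ee_rot [ 1.7034  0.7965 -1.7034]
force [-2.4117  8.1281  6.234 ]
width 0.1059
[ 1.84463884  0.48523774 -0.15601121]
heading -2.26949940280152
0.1 [-0.      0.0021 -0.0014] 0.095
0.15 [-0.      0.0031 -0.0021] 0.143
```

Request:
{"api": "step_arm", "payload": {
  "rows": [
    [0.95, 0, 0.001, -0.001, 0.05, 0, 0],
    [0.95, 0, 0.002, -0.0015, 0.1, 0, 0],
    [0.95, 0, 0.0022, -0.0016, 0.12, 0, 0],
    [0.95, 0, 0.0022, -0.0016, 0.12, 0, 0]
  ]
}}

```text
clock: 13.28
position: [0.5594, -0.2002, 0.0354]
ee_rot: [1.785, 0.704, -1.785]
force: [-3.0, 8.3, 5.6]
width: 0.107
```

Run:
```python
from h import *
s=st(); print(s['ft_torque']); M=R.from_rotvec(s['ee_rot']).as_matrix(); print('heading',np.arctan2(M[1,2],M[0,2]))
```

```text
clock 13.2833
joints [ 0.1153  0.6071  0.202   1.8485 -0.1811  0.7057 -1.9721]
position [ 0.5594 -0.2002  0.0354]
ee_rot [ 1.7849  0.7044 -1.7851]
force [-2.984   8.2612  5.5969]
width 0.1066
[1.80973723 0.58555512 0.35822881]
heading -2.3927897464973444
```

Request:
{"api": "step_arm", "payload": {
  "rows": [
    [0.95, 0, 0, 0, 0.02, 0, 0],
    [0.95, 0, 0, 0, 0.02, 0, 0],
    [0.6, 0, 0, 0, 0, 0, 0],
    [0.3, 0, 0, 0, 0, 0, 0],
    [0, 0, 0, 0, 0, 0, 0],
    [0, 0, 0, 0, 0, 0, 0],
    [0, -0.03, 0, 0, 0, 0, 0],
    [0, -0.07, 0, 0, 0, 0, 0],
    [0, -0.11, 0, 0, 0, 0, 0],
    [0, -0.15, 0, 0, 0, 0, 0],
    [0, -0.15, 0, 0, 0, 0, 0]
  ]
}}

```text
clock: 14.2
position: [0.5628, -0.2048, 0.1616]
ee_rot: [1.791, 0.693, -1.776]
force: [1.3, -0.3, 1.2]
width: 0.505
```

Run:
```python
from h import *
st();plan([.562,.0,.16],-np.pi/2-.1)
```

```text
clock 14.2
joints [ 0.082   0.4501  0.2507  1.744  -0.1329  0.9542 -2.0106]
position [ 0.5628 -0.2048  0.1616]
ee_rot [ 1.791   0.6926 -1.7763]
force [ 1.2556 -0.2972  1.1826]
width 0.5052
shift [ 0.0013 -0.1887 -0.1731] turn [-0.6918 -0.0016 -0.0093]
```

Request:
{"api": "step_arm", "payload": {
  "rows": [
    [0, 0, -0.02, -0.02, -0.06, 0, 0],
    [0, 0, -0.04, -0.04, -0.13, 0, 0],
    [0, 0, -0.07, -0.065, -0.21, 0, 0],
    [0, 0, -0.1, -0.09, -0.3, 0, 0],
    [0, 0, -0.13, -0.12, -0.4, 0, 0],
    [0, 0, -0.16, -0.145, -0.5, 0, 0],
    [0, 0, -0.18, -0.165, -0.6, 0, 0],
    [0, 0, -0.189, -0.173, -0.68, 0, -0.005],
    [0, 0, -0.189, -0.173, -0.692, 0, -0.009],
    [0, 0, -0.189, -0.173, -0.692, 0, -0.009]
  ]
}}

```text
clock: 15.03
position: [0.558, 0.0027, 0.1549]
ee_rot: [1.279, 1.171, -1.286]
force: [-0.2, -1.5, -0.1]
width: 0.498
```

Run:
```python
from h import *
st();plan([.5622,.1919,.16],-np.pi/2-.1)
d=snap('top','t8f.png'); crop(d,'t8.png',270,150,350,230,8)
crop(d,'t8m.png',160,140,240,230,7)
e=snap('scene','s8f.png'); crop(e,'s8.png',200,110,280,190,8);crop(e,'s8m.png',240,210,335,285,7)
```

```text
clock 15.0333
joints [-0.1195  0.4029  0.03    1.8215 -0.021   0.9262 -1.7472]
position [0.558  0.0027 0.1549]
ee_rot [ 1.2788  1.1714 -1.2857]
force [-0.178  -1.4625 -0.1347]
width 0.4984
shift [-0.0055 -0.0177 -0.2359] turn [ 0.0027 -0.0031  0.0092]
```

View pics/t8.png

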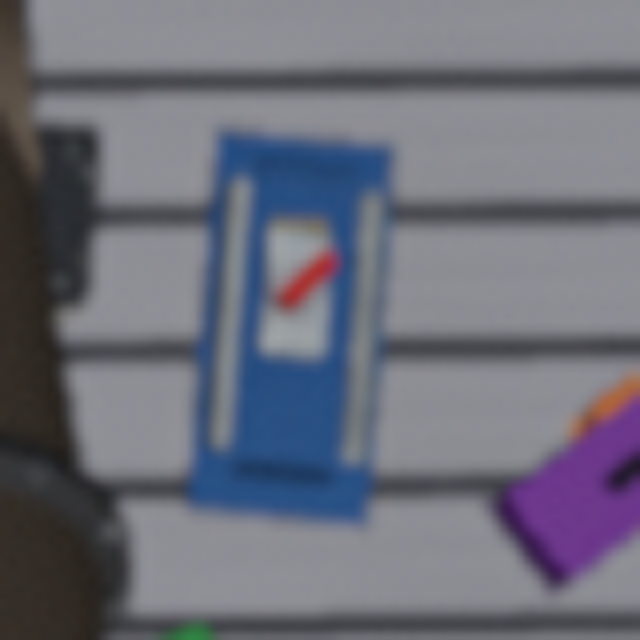

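View pics/s8.png

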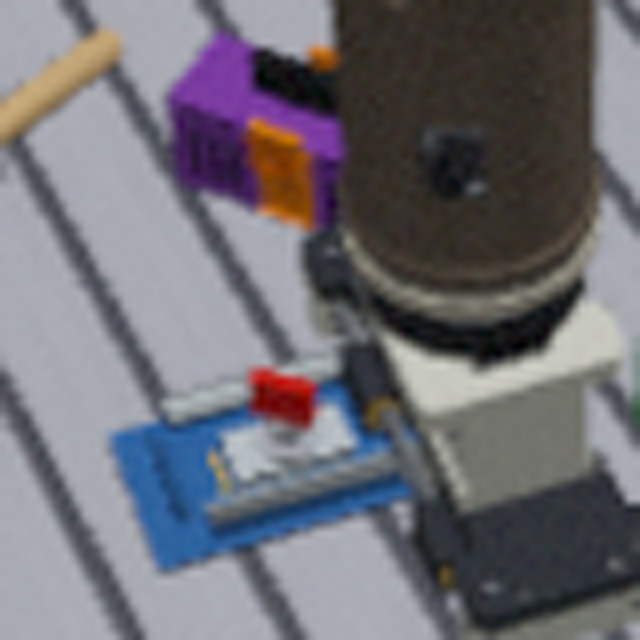

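View pics/t8m.png

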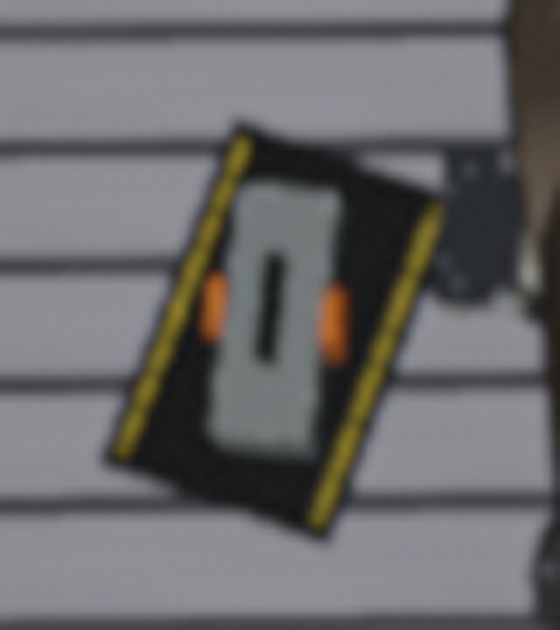

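View pics/s8m.png

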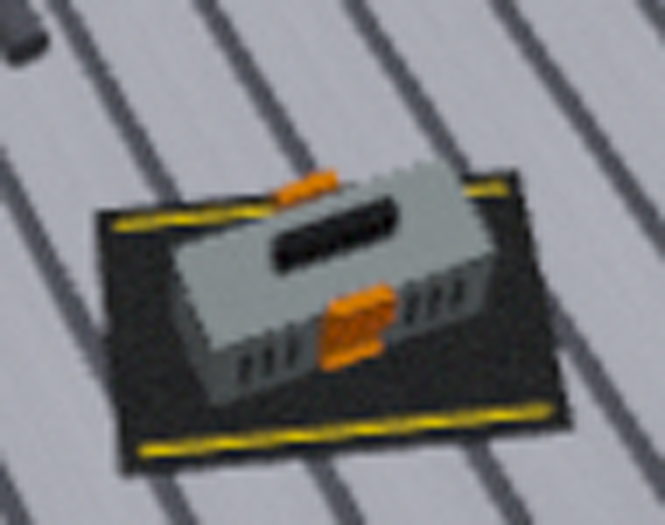

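Run:
```python
from h import *
d=load('top');e=load('scene')
T=lambda c:unc(c,270,150,8); M=lambda c:unc(c,160,140,7)
p=ray(d,T([(335,258),(283,303)]),.059);a=np.arctan2(p[0,1]-p[1,1],p[0,0]-p[1,0]);print('knob',a, p.mean(0))
p=ray(d,M([(277,253),(264,360)]),.088);print('rib yaw',np.arctan2(*(p[0]-p[1])[[1,0]]),p.mean(0))
p=ray(d,M([(214,307),(335,325)]),.072);v=p[0]-p[1];print('tabs yaw',np.arctan2(-v[0],v[1]),p.mean(0))
print(rectfit(ray(d,M([(238,182),(343,190),(318,455),(208,440)]),.064),.13,.05))
print(rectfit(ray(e,unc([(172,250),(440,160),(494,250),(216,352)],240,210,7),.064),.13,.05))
```

```text
knob -0.8690613520097866 [ 0.5565813  -0.20194741  0.059     ]
rib yaw -0.10858833300946372 [0.55958056 0.1896096  0.088     ]
tabs yaw -0.15844403483854475 [0.55742403 0.18936845 0.072     ]
(array([ 0.5589,  0.1891, -0.0962]), np.float64(0.0041))
(array([ 0.5641,  0.1924, -0.0938]), np.float64(0.0021))
```

Request:
{"api": "step_arm", "payload": {
  "rows": [
    [0.4, 0, -0.001, -0.03, 0, 0, 0],
    [0.4, 0, -0.003, -0.07, 0, 0, 0],
    [0.4, 0, -0.006, -0.11, 0, 0, 0],
    [0.4, 0, -0.009, -0.15, 0, 0, 0.003],
    [0.4, 0, -0.012, -0.19, 0, 0, 0.006],
    [0.4, 0, -0.015, -0.22, 0.002, -0.002, 0.009],
    [0.4, 0, -0.0175, -0.235, 0.002, -0.002, 0.009],
    [0.4, 0, -0.0175, -0.235, 0.002, -0.002, 0.009],
    [0.4, 0, -0.0175, -0.235, 0.002, -0.002, 0.009]
  ]
}}

```text
clock: 15.88
position: [0.563, 0.1889, 0.1558]
ee_rot: [1.284, 1.159, -1.284]
force: [-0.1, -0.7, 0.5]
width: 0.302
```

Run:
```python
from h import *
st();plan([.5622,.1919,.0745],-np.pi/2-.1)
```

```text
clock 15.8833
joints [-4.1340e-01  4.5040e-01 -8.0000e-04  1.7386e+00  9.0000e-04  9.5210e-01
 -2.0875e+00]
position [0.563  0.1889 0.1558]
ee_rot [ 1.2842  1.1587 -1.2835]
force [-0.1289 -0.6813  0.4767]
width 0.3017
shift [ 0.1016 -0.0014 -0.0036] turn [-0.0019  0.0001 -0.0006]
```

Down to just above the rib first (TCP 0.10).

Request:
{"api": "step_arm", "payload": {
  "rows": [
    [0.4, 0.02, -0.001, -0.002, 0, 0, 0],
    [0.4, 0.04, -0.001, -0.002, 0, 0, 0],
    [0.4, 0.06, -0.001, -0.002, 0, 0, 0],
    [0.4, 0.068, -0.001, -0.002, 0, 0, 0],
    [0.4, 0.068, -0.001, -0.002, 0, 0, 0],
    [0.4, 0.068, -0.001, -0.002, 0, 0, 0]
  ]
}}

```text
clock: 16.38
position: [0.5626, 0.1904, 0.1019]
ee_rot: [1.285, 1.158, -1.284]
force: [-0.7, 0.2, -0.1]
width: 0.299
```

Run:
```python
from h import *
st();plan([.5622,.1919,.0745],-np.pi/2-.1)
```

```text
clock 16.3833
joints [-0.4132  0.5122 -0.0045  1.7905  0.0031  0.8381 -2.093 ]
position [0.5626 0.1904 0.1019]
ee_rot [ 1.2852  1.1584 -1.284 ]
force [-0.7422  0.1731 -0.1488]
width 0.2994
shift [ 0.0342 -0.0008 -0.0017] turn [-0.0029 -0.0003 -0.0007]
```

Request:
{"api": "step_arm", "payload": {
  "rows": [
    [0.4, 0.01, -0.0005, -0.001, 0, 0, 0],
    [0.4, 0.02, -0.0005, -0.001, 0, 0, 0],
    [0.4, 0.028, -0.0005, -0.001, 0, 0, 0],
    [0.4, 0.0335, -0.0005, -0.001, 0, 0, 0],
    [0.4, 0.0335, -0.0005, -0.001, 0, 0, 0],
    [0.4, 0.0335, -0.0005, -0.001, 0, 0, 0]
  ]
}}

```text
clock: 16.88
position: [0.5617, 0.193, 0.0745]
ee_rot: [1.283, 1.16, -1.282]
force: [0.2, 0.6, -0.0]
width: 0.299
```

Run:
```python
from h import *
st()
e=snap('scene','s9f.png'); crop(e,'s9.png',240,200,335,285,7)
```

```text
clock 16.8833
joints [-0.4157  0.5471 -0.0068  1.8122  0.0043  0.7818 -2.0959]
position [0.5617 0.193  0.0745]
ee_rot [ 1.2835  1.1604 -1.2824]
force [ 0.2007  0.615  -0.021 ]
width 0.2988
```

View pics/s9.png

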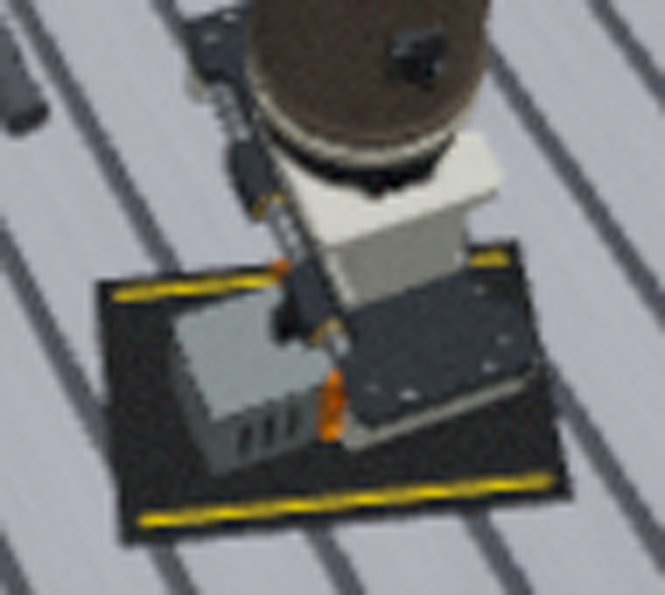

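Request:
{"api": "step_arm", "payload": {
  "rows": [
    [0.6, 0, 0, 0, 0, 0, 0],
    [0.75, 0, 0, 0, 0, 0, 0],
    [0.9, 0, 0, 0, 0, 0, 0],
    [1, 0, 0, 0, 0, 0, 0],
    [1, 0, 0, 0, 0, 0, 0],
    [1, 0, 0, 0, 0, 0, 0],
    [1, 0, 0, 0, 0, 0, 0],
    [1, 0, 0, 0, 0, 0, 0]
  ],
  "newtons": 50
}}

```text
clock: 17.6
position: [0.562, 0.1929, 0.0749]
ee_rot: [1.284, 1.16, -1.282]
force: [0.1, -0.2, 2.2]
width: 0.101
```

Request:
{"api": "step_arm", "payload": {
  "rows": [
    [1, -0.005, 0, 0, 0, 0, 0],
    [1, -0.01, 0, 0, 0, 0, 0],
    [1, -0.02, 0, 0, 0, 0, 0],
    [1, -0.03, 0, 0, 0, 0, 0],
    [1, -0.04, 0, 0, 0, 0, 0],
    [1, -0.04, 0, 0, 0, 0, 0]
  ]
}}

```text
clock: 18.1
position: [0.5631, 0.1936, 0.1091]
ee_rot: [1.287, 1.159, -1.279]
force: [0.8, 0.4, -1.8]
width: 0.103
```

Run:
```python
from h import *
s=st();print(s['ft_torque'])
e=snap('scene','s10f.png'); crop(e,'s10.png',240,190,335,275,7)
```

```text
clock 18.1
joints [-0.4166  0.5035 -0.0055  1.784   0.0027  0.8496 -2.0946]
position [0.5631 0.1936 0.1091]
ee_rot [ 1.2867  1.159  -1.2789]
force [ 0.7728  0.4172 -1.8315]
width 0.1025
[ 0.0248053  -0.03145657  0.04845662]
```

View pics/s10.png

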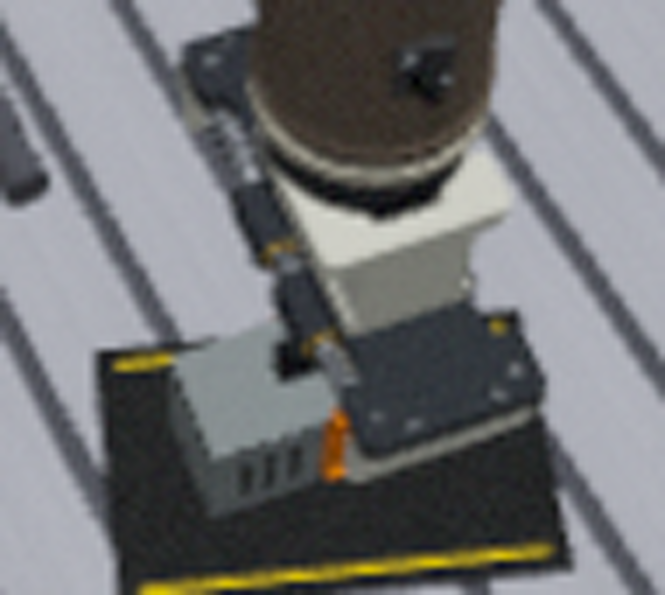

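Run:
```python
from h import *
plan([.5455,-.2005,.19],-np.pi/2-.1)
```

```text
shift [-0.1032  0.0283  0.4918] turn [-0.0006 -0.0022 -0.0029]
```

Request:
{"api": "step_arm", "payload": {
  "rows": [
    [1, -0.03, 0, 0, 0, 0, 0],
    [1, -0.06, 0, 0, 0, 0, 0],
    [1, -0.09, 0, 0.01, 0, 0, 0],
    [1, -0.103, 0.001, 0.03, 0, 0, 0],
    [1, -0.103, 0.003, 0.06, 0, 0, 0],
    [1, -0.103, 0.006, 0.1, 0, 0, 0],
    [1, -0.103, 0.008, 0.14, 0, 0, 0],
    [1, -0.103, 0.01, 0.18, 0, 0, 0],
    [1, -0.103, 0.013, 0.22, 0, 0, 0],
    [1, -0.103, 0.015, 0.26, 0, 0, 0],
    [1, -0.103, 0.018, 0.3, 0, 0, 0],
    [1, -0.103, 0.02, 0.34, 0, 0, 0]
  ]
}}

```text
clock: 19.15
position: [0.55, -0.0808, 0.1888]
ee_rot: [1.284, 1.16, -1.282]
force: [0.1, -1.1, -2.4]
width: 0.106
```

Run:
```python
from h import *
st();plan([.5455,-.2005,.19],-np.pi/2-.1)
```

```text
clock 19.15
joints [-0.0045  0.3571  0.073   1.7985 -0.0319  0.9864 -1.5898]
position [ 0.55   -0.0808  0.1888]
ee_rot [ 1.284   1.1603 -1.2818]
force [ 0.0618 -1.1331 -2.4167]
width 0.1063
shift [-0.0016  0.0094  0.1494] turn [-0.0005 -0.0011 -0.0006]
```

Request:
{"api": "step_arm", "payload": {
  "rows": [
    [1, 0, 0.002, 0.035, 0, 0, 0],
    [1, 0, 0.005, 0.07, 0, 0, 0],
    [1, 0, 0.007, 0.105, 0, 0, 0],
    [1, 0, 0.009, 0.135, 0, 0, 0],
    [1, 0, 0.0095, 0.15, 0, 0, 0],
    [1, 0, 0.0095, 0.15, 0, 0, 0],
    [1, 0, 0.0095, 0.15, 0, 0, 0],
    [1, 0, 0.0095, 0.15, 0, 0, 0]
  ]
}}

```text
clock: 19.82
position: [0.5462, -0.1976, 0.1886]
ee_rot: [1.284, 1.162, -1.28]
force: [0.2, -0.3, -3.4]
width: 0.102
```

Run:
```python
from h import *
st();plan([.5455,-.2005,.19],-np.pi/2-.1)
```

```text
clock 19.8167
joints [ 0.1779  0.3963  0.108   1.7398 -0.052   1.0081 -1.3644]
position [ 0.5462 -0.1976  0.1886]
ee_rot [ 1.2837  1.1621 -1.2802]
force [ 0.1601 -0.3128 -3.416 ]
width 0.1023
shift [-0.0017 -0.0005  0.0037] turn [ 0.001  -0.0022 -0.0004]
```

Request:
{"api": "step_arm", "payload": {
  "rows": [
    [1, 0.015, 0, 0.001, 0, 0, 0],
    [1, 0.03, 0, 0.002, 0, 0, 0],
    [1, 0.045, 0, 0.002, 0, 0, 0],
    [1, 0.06, 0, 0.002, 0, 0, 0],
    [1, 0.075, 0, 0.002, 0, 0, 0],
    [1, 0.088, 0, 0.002, 0, 0, 0],
    [1, 0.095, 0, 0.002, 0, 0, 0],
    [1, 0.095, 0, 0.002, 0, 0, 0],
    [1, 0.095, 0, 0.002, 0, 0, 0]
  ]
}}

```text
clock: 20.57
position: [0.546, -0.2004, 0.1129]
ee_rot: [1.284, 1.161, -1.281]
force: [0.6, -0.1, -3.0]
width: 0.106
```

Run:
```python
from h import *
st();plan([.5455,-.2005,.1],-np.pi/2-.1)
e=snap('scene','s11f.png'); crop(e,'s11.png',190,100,290,185,7)
```

```text
clock 20.5667
joints [ 0.1904  0.4812  0.0982  1.8182 -0.0627  0.8448 -1.3514]
position [ 0.546  -0.2004  0.1129]
ee_rot [ 1.2837  1.1608 -1.2812]
force [ 0.6359 -0.149  -2.9762]
width 0.1058
shift [ 0.0161 -0.0006  0.0002] turn [ 0.0002 -0.0013 -0.0006]
```

View pics/s11.png

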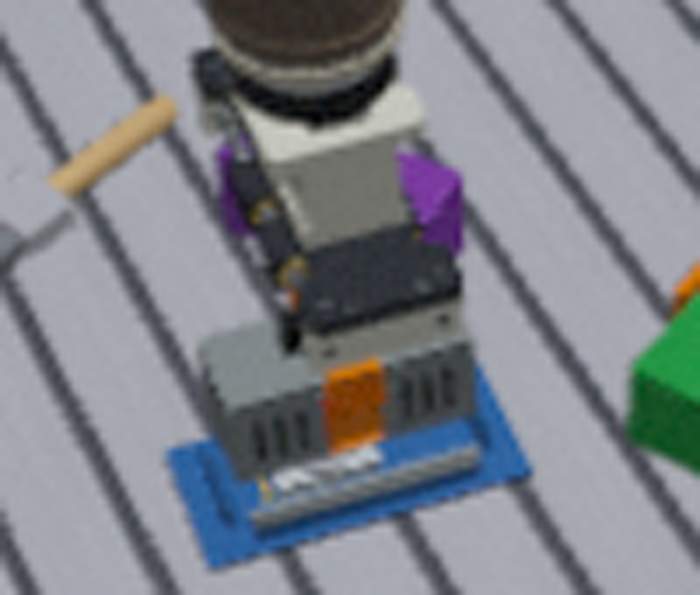

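Request:
{"api": "step_arm", "payload": {
  "rows": [
    [1, 0.006, 0, 0, 0, 0, 0],
    [1, 0.012, 0, 0, 0, 0, 0],
    [1, 0.018, 0, 0, 0, 0, 0],
    [1, 0.022, 0, 0, 0, 0, 0],
    [1, 0.022, 0, 0, 0, 0, 0]
  ]
}}

```text
clock: 21.03
position: [0.5453, -0.2008, 0.0943]
ee_rot: [1.284, 1.161, -1.283]
force: [-1.0, 0.7, -2.6]
width: 0.106
```

Request:
{"api": "step_arm", "payload": {
  "rows": [
    [1, 0.004, 0, 0, 0, 0, 0],
    [1, 0.008, 0, 0, 0, 0, 0],
    [1, 0.01, 0, 0, 0, 0, 0],
    [1, 0.01, 0, 0, 0, 0, 0]
  ]
}}

```text
clock: 21.37
position: [0.5464, -0.2008, 0.0874]
ee_rot: [1.284, 1.16, -1.281]
force: [0.3, 0.9, 0.3]
width: 0.102
```

Contact with the hooks is starting at TCP 0.087, so I press on in small steps.

Request:
{"api": "step_arm", "payload": {
  "rows": [
    [1, 0.002, 0, 0, 0, 0, 0],
    [1, 0.004, 0, 0, 0, 0, 0],
    [1, 0.006, 0, 0, 0, 0, 0],
    [1, 0.006, 0, 0, 0, 0, 0]
  ]
}}

```text
clock: 21.7
position: [0.5469, -0.2011, 0.0833]
ee_rot: [1.285, 1.158, -1.28]
force: [0.4, 1.7, 6.0]
width: 0.102
```

Request:
{"api": "step_arm", "payload": {
  "rows": [
    [1, 0.002, 0, 0, 0, 0, 0],
    [1, 0.004, 0, 0, 0, 0, 0],
    [1, 0.004, 0, 0, 0, 0, 0]
  ]
}}

```text
clock: 21.95
position: [0.5459, -0.2008, 0.079]
ee_rot: [1.284, 1.16, -1.282]
force: [1.8, 2.5, -0.4]
width: 0.104
```

Request:
{"api": "step_arm", "payload": {
  "rows": [
    [1, 0.0015, 0, 0, 0, 0, 0],
    [1, 0.003, 0, 0, 0, 0, 0],
    [1, 0.003, 0, 0, 0, 0, 0]
  ]
}}

```text
clock: 22.2
position: [0.5457, -0.2005, 0.0768]
ee_rot: [1.284, 1.161, -1.282]
force: [-0.3, 4.1, 3.3]
width: 0.105
```

Request:
{"api": "step_arm", "payload": {
  "rows": [
    [1, 0.001, 0, 0, 0, 0, 0],
    [1, 0.002, 0, 0, 0, 0, 0],
    [1, 0.002, 0, 0, 0, 0, 0]
  ]
}}

```text
clock: 22.45
position: [0.5457, -0.2004, 0.0767]
ee_rot: [1.285, 1.161, -1.281]
force: [-6.6, 4.8, 20.9]
width: 0.106
```

Request:
{"api": "step_arm", "payload": {
  "rows": [
    [1, -0.002, 0, 0, 0, 0, 0],
    [1, -0.003, 0, 0, 0, 0, 0],
    [1, -0.004, 0, 0, 0, 0, 0],
    [1, -0.004, 0, 0, 0, 0, 0]
  ]
}}

```text
clock: 22.78
position: [0.5454, -0.2005, 0.0778]
ee_rot: [1.284, 1.162, -1.282]
force: [0.2, 3.0, -3.2]
width: 0.101
```

Request:
{"api": "step_arm", "payload": {
  "rows": [
    [1, -0.001, 0, 0, 0, 0, 0],
    [1, -0.002, 0, 0, 0, 0, 0],
    [1, -0.002, 0, 0, 0, 0, 0]
  ]
}}

```text
clock: 23.03
position: [0.5449, -0.2004, 0.0781]
ee_rot: [1.283, 1.163, -1.283]
force: [3.9, 2.9, -23.0]
width: 0.105
```

The clip holds: the upward tug reads 23 N with almost no lift. I press it home again, ease off and release.

Request:
{"api": "step_arm", "payload": {
  "rows": [
    [1, 0.002, 0, 0, 0, 0, 0],
    [1, 0.004, 0, 0, 0, 0, 0],
    [1, 0.006, 0, 0, 0, 0, 0],
    [1, 0.006, 0, 0, 0, 0, 0]
  ]
}}

```text
clock: 23.37
position: [0.5461, -0.2008, 0.0768]
ee_rot: [1.285, 1.16, -1.281]
force: [-4.2, 5.2, 7.8]
width: 0.101
```

Request:
{"api": "step_arm", "payload": {
  "rows": [
    [1, -0.0015, 0, 0, 0, 0, 0],
    [1, -0.002, 0, 0, 0, 0, 0],
    [0.8, -0.002, 0, 0, 0, 0, 0],
    [0.7, -0.002, 0, 0, 0, 0, 0],
    [0.6, -0.002, 0, 0, 0, 0, 0],
    [0.6, -0.002, 0, 0, 0, 0, 0],
    [0.6, -0.002, 0, 0, 0, 0, 0]
  ]
}}

```text
clock: 23.95
position: [0.546, -0.2017, 0.077]
ee_rot: [1.284, 1.159, -1.282]
force: [0.9, -0.3, -0.5]
width: 0.199
```

Now retreat upwards, then clear to the side.

Request:
{"api": "step_arm", "payload": {
  "rows": [
    [0.6, -0.01, 0, 0, 0, 0, 0],
    [0.6, -0.025, 0, 0, 0, 0, 0],
    [0.6, -0.05, 0, 0, 0, 0, 0],
    [0.6, -0.08, 0, 0, 0, 0, 0],
    [0.6, -0.12, 0, 0, 0, 0, 0],
    [0.6, -0.15, 0, -0.04, 0, 0, 0],
    [0.6, -0.15, 0, -0.08, 0, 0, 0],
    [0.6, -0.15, 0, -0.13, 0, 0, 0],
    [0.6, -0.15, 0, -0.18, 0, 0, 0],
    [0.6, -0.15, 0, -0.23, 0, 0, 0],
    [0.6, -0.15, 0, -0.25, 0, 0, 0],
    [0.6, -0.15, 0, -0.25, 0, 0, 0]
  ]
}}

```text
clock: 24.95
position: [0.5662, 0.004, 0.1977]
ee_rot: [1.281, 1.165, -1.274]
force: [0.1, -0.3, 0.3]
width: 0.206
```

Run:
```python
from h import *
st()
e=snap('scene','s12f.png'); crop(e,'s12.png',190,100,290,185,7)
d=snap('top','t12f.png'); crop(d,'t12.png',270,150,350,230,8)
T=lambda c:unc(c,270,150,8)
C=cloud(d); m=(abs(C[...,0]-.545)<.05)&(abs(C[...,1]+.2)<.02)
for n,D in(('t',d),('s',e)):
    C=cloud(D);m=(abs(C[...,0]-.545)<.055)&(abs(C[...,1]+.2)<.02)&(C[...,2]>.05)&(C[...,2]<.075)
    p=C[m];c=np.c_[p[:,:2]-[.545,-.2],np.ones(len(p))];print(n,np.linalg.lstsq(c,p[:,2],rcond=None)[0].round(4),len(p))
```

```text
clock 24.95
joints [-0.1347  0.3641  0.0475  1.7619 -0.0239  1.014  -1.7415]
position [0.5662 0.004  0.1977]
ee_rot [ 1.2809  1.1652 -1.2745]
force [ 0.0527 -0.2612  0.3021]
width 0.2056
t [-0.0034  0.0048  0.0649] 284
s [-0.0716 -0.0939  0.0681] 119
```

View pics/s12.png

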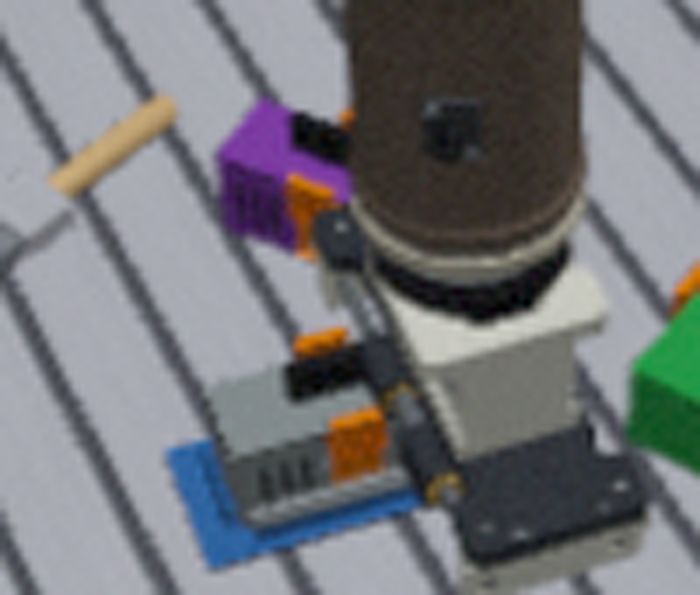

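View pics/t12.png

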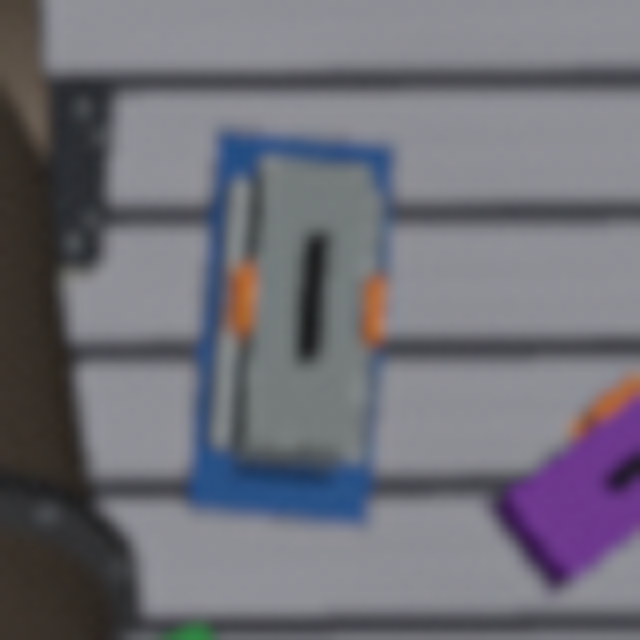

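View pics/s12f.png

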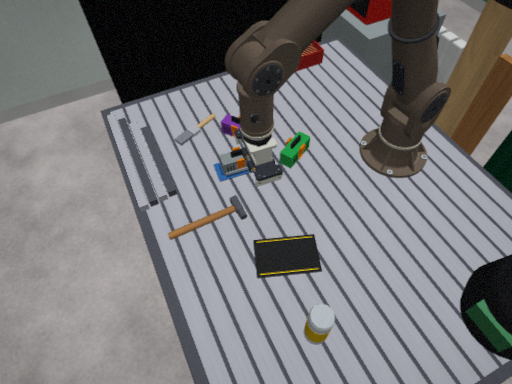

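The cover is seated level: hood top 64.9 mm against 65.3 mm at the start, and both tabs are out at t12 (242,300) and (375,310). The hammer, can and brush have not moved. I let the arm settle, then hand in.

Request:
{"api": "step_arm", "payload": {
  "rows": [
    [0.6, 0, 0, 0, 0, 0, 0],
    [0.6, 0, 0, 0, 0, 0, 0],
    [0.6, 0, 0, 0, 0, 0, 0],
    [0.6, 0, 0, 0, 0, 0, 0]
  ]
}}

```text
clock: 25.38
position: [0.5658, -0.0033, 0.1971]
ee_rot: [1.285, 1.159, -1.283]
force: [-1.0, -0.1, 1.1]
width: 0.2
```

Run:
```python
from h import *
s=st();print(np.abs(s['dq']).max()); print(arm.sign_off())
```

```text
clock 25.3833
joints [-0.1278  0.3645  0.0531  1.7633 -0.0231  1.0135 -1.7393]
position [ 0.5658 -0.0033  0.1971]
ee_rot [ 1.2853  1.1589 -1.2833]
force [-0.9767 -0.0807  1.0727]
width 0.1998
0.004173731602837588
the job is handed in; nothing more can be done
None
```

The job is done and handed in at 25.4 s. I squeezed the tabs, lifted the cover off and stood it on the mat. I then turned the knob clockwise to its far stop, picked the cover up by its rib and pressed it back on until it clipped.

- **Knob:** the resisting torque jumped at the predicted end angle. The bar then measured −0.87 rad in the picture against about −0.80 expected, which is within the error of reading the picture.
- **Cover:** it bottomed out at the seat height under about 21 N. It held an upward tug of about 20 N beyond its own weight, and I then pressed it down again, this time only to about 8 N. From the top camera the hood is level at 64.9 mm, against 65.3 mm at the start. Both tabs are out in the pictures.
- **Disagreement:** the scene camera's height fit of the seated hood gave a tilted plane at 68 mm. The arm partly hid the hood and the points were contaminated, so I relied on the top camera and the tug test.
- **Other items:** by eye, the hammer, spray can and wire brush look unmoved, and the robot was touching nothing at the end.

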